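# Load a filter plate into a light-tight hood with the slider

### The job

Square the loose filter plate up so that it lies flush along the loader's back fence, then move the red slider grip so that its pusher slides the plate under the black hood until you feel it press firmly on the sprung stop hidden inside, without forcing it. Then draw the slider back until its yellow pointer is in line with the white mark on the green index clip, leave the plate home in the hood, and let go; do not disturb the things lying around.

Things in the scene. Friction and masses are not known exactly. Their poses are not given: they have to be found in the camera images.
- fixture: the plate loader, fixed: grey deck 240 x 460 x 12 mm (own x -120 to +120, y -245 to +215). Origin on its underside, 12 mm below the deck top; own x points away from the robot, turned up to about 15 degrees; own y runs along the track, towards the hood. The plate alone slides with under 2.5 N
- fence (a point): point at the foot of the plate-side face of the aluminium fence, on the deck, at fixture x = +55, y = -50 mm. The fence is 10 mm thick, 14 mm high, runs along the far side of the plate's lane over the deck's whole length and on into the hood
- slot (a point): middle of the foot of the hood's open front, at fixture x = +18.5, y = +50 mm. The slot is 73 mm wide (fixture x -18 to +55, its far side is the fence), 24 mm high, with a slanted lead-in at its near corner. The black hood spans fixture y +50 to +210, x -93 to +98 mm, its top 58 mm above the deck
- plate: the loose filter plate: black frame with amber glass, 70 mm (own x) x 90 mm (own y) x 12 mm thick, about 0.16 kg, origin at the centre of its underside. It starts flat on the deck between pusher and hood, away from the fence and turned up to 0.35 rad. Flush on the fence its centre is at fixture x = +20 mm. 22 N or more from the pusher is forcing it
- slider: slider with red grip and a flat steel pusher tongue, 44 mm wide, 14 to 24 mm above the table. Origin on the track line (fixture x +20) under the middle of the grip, 14 mm above the table; the tongue's front face is 100 mm further along fixture +y. Its origin travels from fixture y = -210 to 0 mm; resistance about 2 N, it stays where it is left
- grip (a point): point on the red grip fin to take hold of: 25 mm wide across the track (fixture x), 36 mm long along it, standing from 24 to 76 mm above the table; the point is on its centre line, 66 mm above the table. The plate meets the hidden stop, to be felt only, with this point between fixture y -60 and -20 mm: it gives at 3 N, then 1 N per mm over 14 mm; home means over 6 N for a moment
- pointer (a point): tip region of the yellow pointer bar that reaches from the slider over the fence, 75 mm along fixture +x from the grip's centre line, level with the grip's centre along the track
- index: the green index clip with a white line, 22 x 16 x 10 mm, fixed on the deck behind the fence at fixture x = +95 mm, its axes parallel to the fixture's; its place along the track differs every time. The origin is under its centre; the pointer is at the clip when both have the same fixture y
- camera: bystander: loose lab camera, dark red body with black lens, 140 mm long, 45 mm high, lying on the table
- jar: bystander: loose closed jar, 64 mm in diameter, 90 mm high
- parts_tray: bystander: loose blue open tray, 100 x 130 x 35 mm
Not all that is in view belongs to the job. What is meant by the plate is not pink or purple, and is the smaller of those in its own colour.

How it is judged:
On the way, in this order (a step that is already met when the one before it is completed fails the run):
1. the plate lies flush along the fence (within 3.5 mm and 0.05 rad), flat on the deck (x of plate in the frame of fixture above 0.0165 m and angle between the y axis of plate and the y axis of fixture, either way round below 0.05 rad and z of plate in the frame of fixture between 0.008 and 0.016 m), for 0.1 s.
2. the pusher presses the plate on the hidden stop inside the hood with more than 6 N (all of step 1 and y of plate in the frame of fixture above 0.078 m and contact force between slider and plate above 6 N), for 0.1 s.
3. the slider is drawn back so that its pointer is within 5 mm of the green clip along the track (y of pointer in the frame of index between -0.005 and 0.005 m and linear speed of slider below 0.01 m/s), for 0.2 s.
At the end, for the whole second after the job is handed in: the plate lies at rest, flat and square along the fence (within 3.5 mm and 0.05 rad), pushed into the hood and left there (centre at least 78 mm along fixture y); the slider rests with its pointer within 5 mm of the green clip along the track (all of step 1 and all of step 3 and y of plate in the frame of fixture above 0.078 m and linear speed of plate below 0.01 m/s); the robot touches nothing.
It fails at once if the plate is forced: 22 N or more between pusher and plate (contact force between slider and plate above 22 N).
It fails at once if a bystander is moved more than 20 mm (distance of any of camera, jar, parts_tray from where it was at the start of the episode above 0.02 m).
It also fails if it takes over 70 s, if anything falls off the work surface, if the arm or the gripper's body presses on something with over 40 N, if the wrist force passes 120 N, or if a joint passes its speed limit or range.

### The arm

A 6-joint arm with a two-finger parallel gripper is mounted at the origin on the work surface. World frame = base frame: x ahead of the robot, y to its left, z up, the work surface at z = 0. Lengths are in m, angles in rad, forces in N, time in s.
With the tool pointing down it reaches from about 0.35 to 0.925 m from the base axis. Payload 6.4 kg.
Tool frame: the origin (TCP) lies midway between the tips of the shut fingers; the grasp point (between the pads) lies 19 mm behind it; z points along the fingers, y is the direction in which the jaws open and shut (so a half turn about z gives the same grasp; the last joint's range is limited). The gripper opens to 85 mm and grips with 20 to 120 N. Pads are 22 mm wide; open, the fingers measure 114 mm over their backs; the gripper's body (76 mm by 85 mm) begins 54 mm behind the grasp point. The pads swing forward as they close: fully open they stand 13 mm farther back than shut.
Start: joints at [-1.283, 0.245, 1.558, -0, 1.339, -0.174], TCP at [0.29, -0.582, 0.231] pointing down, gripper open.
Joint ranges: [-3.13, 3.13], [-1.02, 2.26], [0.13, 2.54], [-0.95, 4.09], [0.21, 2.88], [-2.74, 2.74]. Speed limits (rad/s): [2.57, 2.57, 3.14, 3.14, 3.14, 3.14].

### API

Orientations are given as a unit quaternion [x, y, z, w].
In Python, from plant import manip gives the robot as it stands. The module is installed in compiled form; this text tells all that it offers. Calls block until the motion is done:
- manip.reach(position, orientation): joint-space move of the TCP to a pose.
- manip.move_straight(position, attitude=None, feed=0.15, max_force=None): straight line of the TCP; attitude=None keeps the orientation; feed is the mean speed in m/s. With max_force (N) it stops when the force on the tool has changed by that much, and returns True; else False.
- manip.goto_joints(angles): joint-space move.
- manip.grip(opening, newtons=None): finger opening in m; newtons is the grip in N (None keeps the last); returns when the fingers have stopped.
- manip.wait(seconds).
- manip.inverse_kinematics(position, orientation): joint angles nearest the present ones, or None.
- manip.grab_frame(name): name is "scene" or "top" or "wrist"; returns a dict with "pixels" (400x640x3 uint8, blue, green, red), "vertical_fov" (degrees; the focal length in pixels is half the picture's height over the tangent of half this angle, whatever the lens; pixels are square), "cx", "cy" (the principal point, pixels), "eye" and "attitude" of the camera in the world; the wrist camera has in their place "tool_from_camera" (4x4, takes a point from camera to tool coordinates, whose origin is the TCP and whose axes are the flange's). Camera axes: x right, y up, looking along -z (the intrinsics and any distortion apply to the point x, -y, -z); pixel columns grow to the right and rows downward; lengths in m; the calibration is good to about 2 mm. A picture is of the moment at which its call begins: read the wrist's pose just before it. There is no depth.
A pose or a line that the arm cannot do raises manip.MotionError and nothing moves.
- manip.close_job(): hands the job in, once; it reports no verdict.
Readings, each from a call of its own:
- manip.get_t(): time.
- manip.get_qpos(): joint angles.
- manip.get_dq(): joint speeds.
- manip.get_joint_efforts(): joint torques, N m.
- manip.get_eef_pos(): TCP position.
- manip.get_tool_rot(): TCP orientation.
- manip.get_wrist_force(): force on the tool from outside, world axes, zero at the start.
- manip.get_torque(): the same for the moment, N m.
- manip.get_grip_width(): finger opening in m.
Only numpy, scipy, OpenCV 4.12 (cv2) and the standard library are available. Lean on these libraries where they do the work, as an engineer would, in place of code of your own. Each camera call takes 0.05 s, during which the arm holds its last target.

## Working session

There is one attempt and no reset: what is moved stays moved. The work goes in short steps, each a Python script; the robot and the scene stay as the last script left them, time stands still between calls to the robot, and variables do not carry over. Pictures are saved under pics/ and viewed, and the job is handed in when it is done.

```bash
mkdir -p pics; ls; python3 - <<'E'
from plant import manip
import cv2
for n in ["scene","top","wrist"]:
    f=manip.grab_frame(n); cv2.imwrite(f"pics/{n}0.png",f["pixels"])
    print(n,{k:v for k,v in f.items() if k!="pixels"})
print(manip.get_t(),manip.get_eef_pos(),manip.get_tool_rot(),manip.get_wrist_force())
E
```

```text
pics
scene {'vertical_fov': 54.19779365681722, 'cx': 319.8028765933899, 'cy': 201.97604176916593, 'eye': array([ 1.12434404, -0.47862688,  1.07690721]), 'attitude': array([0.29505231, 0.13249957, 0.39858897, 0.85820442])}
top {'vertical_fov': 54.9223348913236, 'cx': 319.53204327594506, 'cy': 197.82974851978284, 'eye': array([0.46235279, 0.01813312, 1.11589785]), 'attitude': array([-0.02018393,  0.01097816,  0.71188841, -0.70191665])}
wrist {'vertical_fov': 67.37545714632769, 'cx': 321.42555305556067, 'cy': 199.21583672402193, 'tool_from_camera': array([[ 9.92253198e-04,  9.47783141e-01,  3.18913990e-01,
         8.41660614e-02],
       [ 9.99999507e-01, -9.48575198e-04, -2.92270429e-04,
        -2.29593361e-04],
       [ 2.55049164e-05,  3.18914123e-01, -9.47783615e-01,
        -1.42480707e-01],
       [ 0.00000000e+00,  0.00000000e+00,  0.00000000e+00,
         1.00000000e+00]])}
0.15 [ 0.28950613 -0.58149904  0.23043026] [ 9.73456767e-01  2.28869777e-01 -4.11933475e-05 -7.39297073e-04] [ 0.18199786 -0.67432783  0.55123441]
```

View pics/scene0.png

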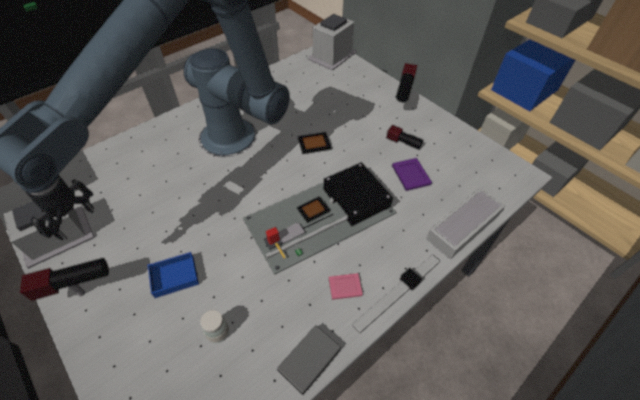

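View pics/top0.png

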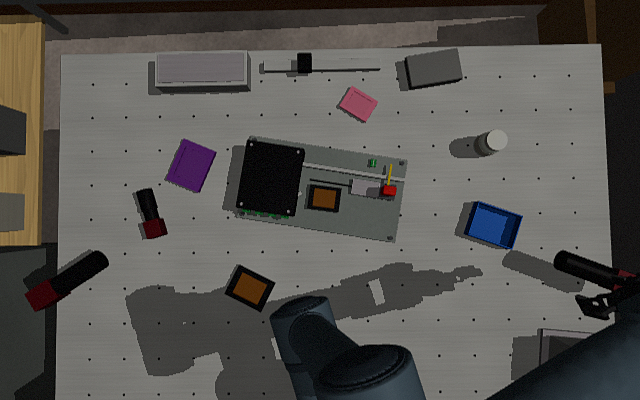

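View pics/wrist0.png

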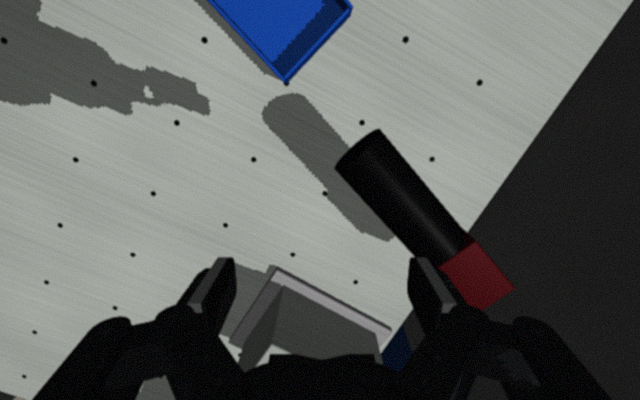

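```bash
cat > h.py <<'E'
import numpy as np, cv2
from scipy.spatial.transform import Rotation as R
from plant import manip
def cam(f,tool=None):
    K=200/np.tan(np.radians(f["vertical_fov"]/2))
    if "eye" in f: Rm=R.from_quat(f["attitude"]).as_matrix(); e=np.array(f["eye"])
    else:
        p,q=tool; Rt=R.from_quat(q).as_matrix(); T=f["tool_from_camera"]
        Rm=Rt@T[:3,:3]; e=np.array(p)+Rt@T[:3,3]
    return K,f["cx"],f["cy"],Rm,e
def unproj(c,uv,z):
    K,cx,cy,Rm,e=c; uv=np.atleast_2d(uv).astype(float)
    d=np.c_[(uv[:,0]-cx)/K,-(uv[:,1]-cy)/K,-np.ones(len(uv))]@Rm.T
    return e+d*((z-e[2])/d[:,2])[:,None]
def proj(c,P):
    K,cx,cy,Rm,e=c; q=(np.atleast_2d(P)-e)@Rm
    return np.c_[cx+K*q[:,0]/-q[:,2],cy-K*q[:,1]/-q[:,2]]
def shot(n,fn):
    t=(manip.get_eef_pos(),manip.get_tool_rot()); f=manip.grab_frame(n)
    cv2.imwrite(fn,f["pixels"]); return f["pixels"],cam(f,t)
def F2W(o,th,P):  # fixture->world (xy yaw th)
    P=np.atleast_2d(P).astype(float); return np.array([o[0],o[1],0])+P@R.from_euler('z',th).as_matrix().T
E
python3 - <<'E'
from h import *
f=manip.grab_frame("top"); c=cam(f)
im=f["pixels"]; cv2.imwrite("pics/topcrop.png",cv2.resize(im[120:255,210:420],None,fx=3.8,fy=3.8,interpolation=cv2.INTER_CUBIC))
uv=[(407,159),(395,242),(223,210)]
P=unproj(c,uv,.012);print(P)
print(np.linalg.norm(P[0]-P[1]),np.linalg.norm(P[1]-P[2]))
print(np.arctan2(*(P[0]-P[1])[[1,0]]),np.arctan2(*(P[2]-P[1])[[1,0]])-np.pi/2)
E
```

```text
[[ 0.61927425 -0.2208901   0.012     ]
 [ 0.3820618  -0.18114472  0.012     ]
 [ 0.48009329  0.31039109  0.012     ]]
0.24051910948930488 0.5012161542189844
-0.16600979085571888 -0.19685623528689167
```

View pics/topcrop.png

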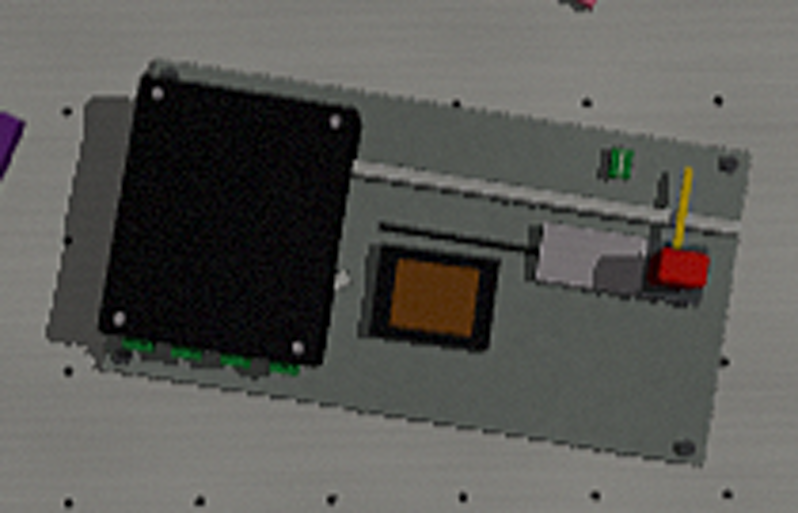

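```bash
cat > fit.py <<'E'
from h import *
from scipy.optimize import least_squares
def fit(c,FP,uv,x0=(.5,.03,-.17)):
    FP=np.array(FP,float)
    r=least_squares(lambda x:(proj(c,F2W(x[:2],x[2],FP))-uv).ravel(),x0,loss='soft_l1')
    return r.x,r.fun.reshape(-1,2)
E
python3 - <<'E'
from fit import *
f=manip.grab_frame("top"); c=cam(f)
uv=np.array([(749,150),(704,465),(100,370),(150,62)])/3.8+[210,120]
FP=[(.12,-.245,.012),(-.12,-.245,.012),(-.12,.215,.012),(.12,.215,.012)]
x,r=fit(c,FP,uv); print(x); print(r)
o,th=x[:2],x[2]
def toF(u,z):
    P=unproj(c,np.array([u])/3.8+[210,120],z)[0]; d=P[:2]-o; return np.round(1000*np.array([np.cos(th)*d[0]+np.sin(th)*d[1],-np.sin(th)*d[0]+np.cos(th)*d[1]]),1)
for n,u,z in [("plate corners",(388,245),.024),("",(498,262),.024),("",(487,350),.024),("",(372,338),.024),("clip",(621,163),.022),("tongue",(540,228),.024),("t2",(533,282),.024),("grip top",(684,268),.076),("ptr",(687,170),.04)]:
    print(n,toF(u,z))
p=F2W(o,th,[.03,-.05,.33])[0]; q=[np.cos(th/2),np.sin(th/2),0,0]
print(p); manip.reach(p,q)
im,c=shot("wrist","pics/w1.png"); print(manip.get_t())
E
```

```text
[ 0.53993725  0.04024918 -0.16575641]
[[ 0.01189218  0.01106267]
 [-0.09835032 -0.05179456]
 [-0.01281064  0.46545176]
 [ 0.10041866 -0.41878755]]
plate corners [ 6.8 13.7]
 [  6.6 -69.6]
 [-59.6 -71.3]
 [-63.8  14.9]
clip [  94.3 -149.7]
tongue [ 36.5 -96.8]
t2 [ -4.2 -97.6]
grip top [  18.5 -199.2]
ptr [  93.6 -196.6]
[ 0.56127614 -0.01401546  0.33      ]
2.575
```

View pics/w1.png

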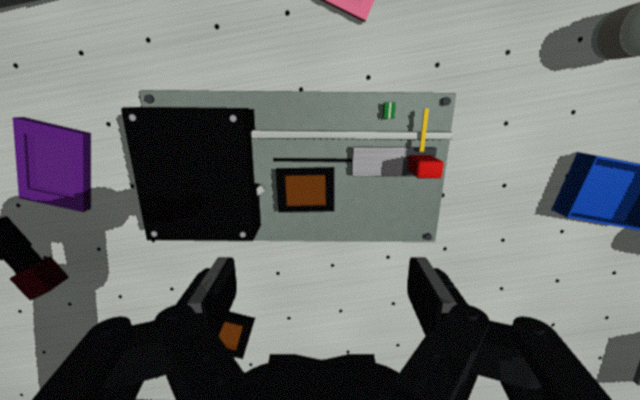

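```bash
python3 - <<'E'
import cv2
im=cv2.imread("pics/w1.png"); cv2.imwrite("pics/w1a.png",cv2.resize(im[80:250,110:270],None,fx=3.5,fy=3.5,interpolation=cv2.INTER_CUBIC)); cv2.imwrite("pics/w1b.png",cv2.resize(im[80:250,260:470],None,fx=3.5,fy=3.5,interpolation=cv2.INTER_CUBIC))
E
```

```text
(no output)
```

View pics/w1a.png

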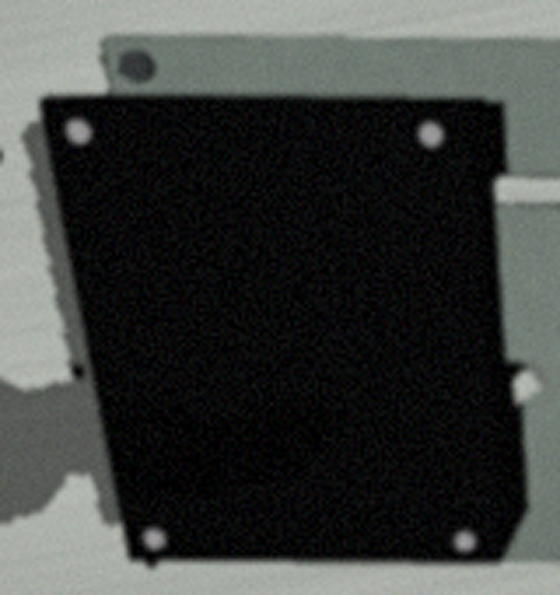

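View pics/w1b.png

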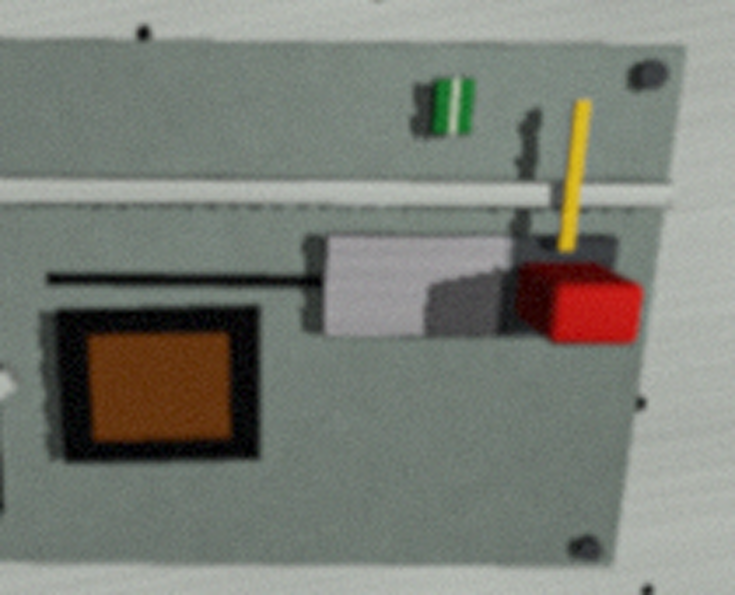

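```bash
cat > est.py <<'E'
from fit import *
E
python3 - <<'E'
from fit import *
t=(manip.get_eef_pos(),manip.get_tool_rot()); f=manip.grab_frame("wrist"); c=cam(f,t)
a=lambda u,v:(u/3.5+110,v/3.5+80)
b=lambda u,v:(u/3.5+260,v/3.5+80)
uv=np.array([a(103,37),b(684,45),b(612,565)])
FP=[(.12,.215,.012),(.12,-.245,.012),(-.12,-.245,.012)]
x,r=fit(c,FP,uv); print(x,r)
for o,th in [(x[:2],x[2]),(np.array([.53994,.04025]),-.16576)]:
  def toF(u,z):
    P=unproj(c,np.array([u]),z)[0]; d=P[:2]-o; return np.round(1000*np.array([np.cos(th)*d[0]+np.sin(th)*d[1],-np.sin(th)*d[0]+np.cos(th)*d[1]]),1)
  for n,u,z in [("plate",b(57,313),.024),("",b(258,307),.024),("",b(260,458),.024),("",b(66,461),.024),("clip",b(455,106),.022),("tongue",b(325,236),.024),("t2",b(323,335),.024),("grip top",b(598,313),.076),("ptr end",b(584,100),.035),("fence top",b(100,204),.026),("fence top",b(600,207),.026),("hood",a(503,102),.07),("hood",a(42,98),.07)]:
    print(n,toF(u,z))
E
```

```text
[ 0.5429997   0.04116187 -0.17169825] [[-1.76658931  0.03206107]
 [ 0.79864737 -0.24277415]
 [ 0.30600917  0.87948922]]
plate [ 7.8 18.1]
 [ 11.  -69.4]
 [-59.2 -71.7]
 [-61.2  16.9]
clip [  95.3 -149. ]
tongue [ 42.  -97.4]
t2 [ -1.4 -98.2]
grip top [  21.  -198.2]
ptr end [  98.3 -197.4]
fence top [55.1 -2.2]
fence top [  55.1 -212.2]
hood [97.4 36.8]
hood [ 97.8 205.7]
plate [10.8 19.5]
 [ 13.4 -68.1]
 [-56.8 -69.9]
 [-58.2  18.7]
clip [  97.3 -148.1]
tongue [ 44.2 -96.2]
t2 [  0.9 -96.8]
grip top [  22.7 -197. ]
ptr end [ 100.  -196.6]
fence top [58.  -1.1]
fence top [  56.7 -211.1]
hood [100.4  37.6]
hood [101.8 206.5]
```

```bash
cat >> h.py <<'E'
O=np.array([.543,.0412]); TH=-.1705
Q=[np.cos(TH/2),np.sin(TH/2),0,0]
def W(x,y,z): return F2W(O,TH,[x/1000,y/1000,z/1000])[0]
def tcpF():
    p=manip.get_eef_pos(); d=(np.array(p)-[O[0],O[1],0])@R.from_euler('z',TH).as_matrix(); return np.round(1000*d,2)
def fF(): return np.round(np.array(manip.get_wrist_force())@R.from_euler('z',TH).as_matrix(),2)
E
python3 - <<'E'
from h import *
manip.grip(0.045)
manip.reach(W(-90,-27,80),Q)
print(tcpF(),fF(),manip.get_grip_width())
print(manip.move_straight(W(-90,-27,25),feed=.15))
print(fF())
print(manip.move_straight(W(-90,-27,4),feed=.02,max_force=4)); print(tcpF(),fF())
p=tcpF(); manip.move_straight(W(-90,-27,p[2]+3.5),feed=.03); print(tcpF(),fF(),manip.get_t())
shot("wrist","pics/w2.png")
E
```

```text
[-87.96 -27.12  81.65] [ 0.01  0.39 -0.56] 0.04526407235149797
False
[0.15 0.54 0.02]
True
[-90.11 -27.     9.79] [-1.22 -0.42  5.1 ]
[-89.92 -27.01  13.32] [-0.21  0.29  1.15] 5.725
```

View pics/w2.png

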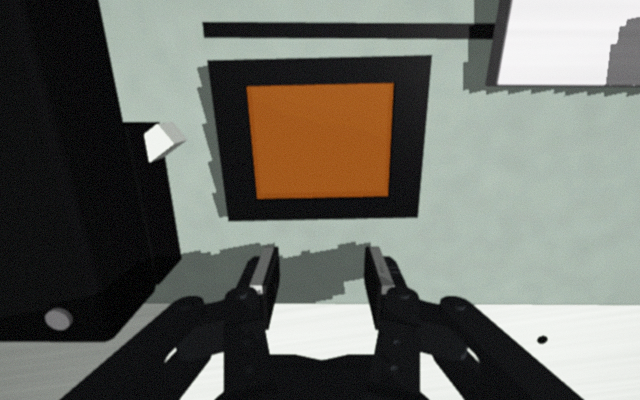

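```bash
python3 - <<'E'
from h import *
z=tcpF()[2]
print(manip.move_straight(W(-40,-27,z),feed=.06,max_force=12), tcpF(),fF())
print(manip.move_straight(W(-18,-27,z),feed=.02,max_force=6)); print(tcpF(),fF(),manip.get_t())
manip.wait(.2); print(tcpF(),fF())
shot("wrist","pics/w3.png")
E
```

```text
False [-40.16 -26.98  13.13] [ 0.15 -0.73  0.38]
True
[-26.92 -26.88  12.53] [-0.1   0.15  0.1 ] 7.4917
[-27.76 -26.84  12.12] [-0.85  0.19 -0.27]
```

View pics/w3.png

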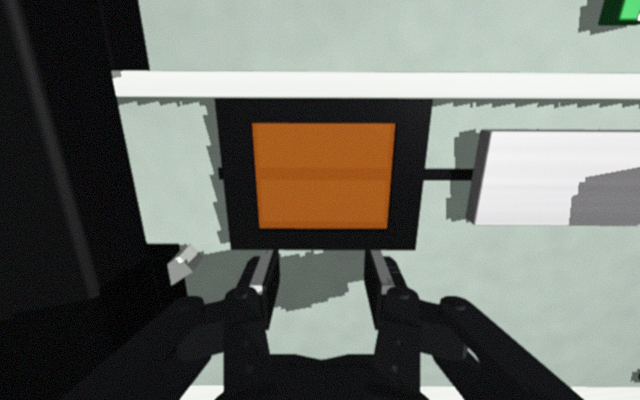

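```bash
python3 - <<'E'
from h import *
z=tcpF()[2]+.8
print(manip.move_straight(W(-20,-27,z),feed=.01,max_force=9)); print(tcpF(),fF())
manip.wait(.3); print(tcpF(),fF())
shot("wrist","pics/w4.png")
manip.move_straight(W(-45,-27,z),feed=.06)
manip.move_straight(W(-45,-27,110),feed=.15)
im,c=shot("wrist","pics/w5.png"); print(manip.get_t())
E
```

```text
True
[-26.99 -26.84  11.64] [-1.09 -0.2   0.67]
[-27.66 -26.8   11.24] [ 0.59 -0.25 -0.39]
9.8333
```

View pics/w4.png

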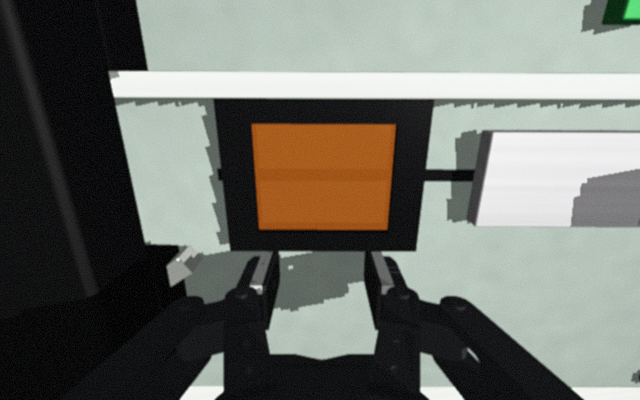

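View pics/w5.png

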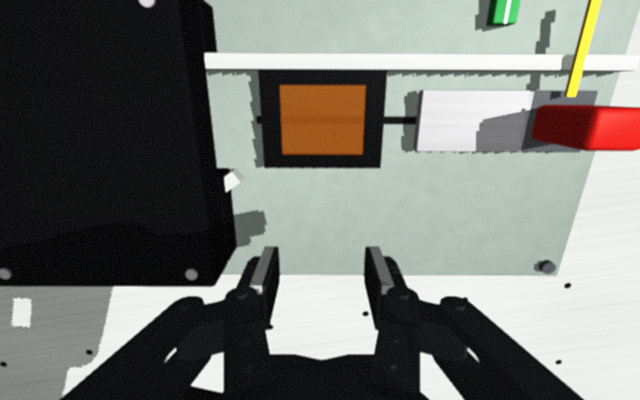

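```bash
python3 - <<'E'
from h import *
f=cv2.imread("pics/w5.png")
t=(manip.get_eef_pos(),manip.get_tool_rot()); c=cam(manip.grab_frame("wrist"),t)
P=F2W(-R.from_euler('z',-TH).apply([*O,0])[:2],-TH,unproj(c,[(265,167),(380,167),(261,71),(386,71)],.024)); print(np.round(P*1000,1))
manip.grip(.08)
manip.reach(W(20,-198,120),Q)
im,c=shot("wrist","pics/w6.png")
print(manip.move_straight(W(20,-198,47),feed=.1,max_force=8),tcpF(),fF(),manip.get_t())
shot("wrist","pics/w7.png")
E
```

```text
[[-13.8  17.8  24. ]
 [-13.7 -70.7  24. ]
 [ 54.3  16.4  24. ]
 [ 54.3 -70.4  24. ]]
False [  20.59 -198.13   47.63] [ 0.77 -0.1   0.  ] 12.0167
```

View pics/w7.png

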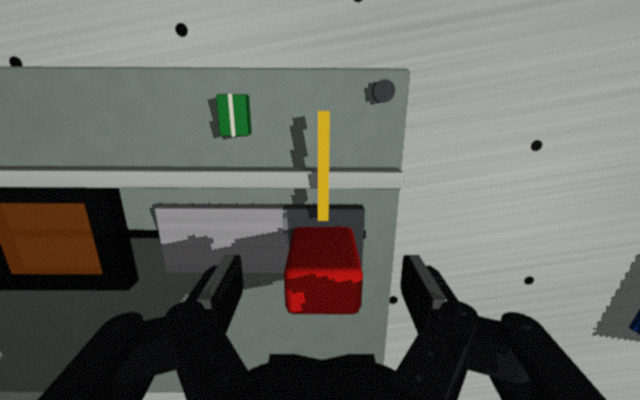

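```bash
python3 - <<'E'
from h import *
manip.grip(.03,40); print(manip.get_grip_width(),tcpF(),fF())
t=(manip.get_eef_pos(),manip.get_tool_rot()); f=manip.grab_frame("wrist"); c=cam(f,t)
cv2.imwrite("pics/w8.png",f["pixels"])
def toF(uv,z): return np.round(1000*F2W(-R.from_euler('z',-TH).apply([*O,0])[:2],-TH,unproj(c,uv,z)),1)
print("clip",toF([(231,95),(235,136)],.022),"ptr",toF([(323,112),(323,218)],.035))
E
```

```text
0.03537717103299244 [  20.25 -198.13   47.55] [-1.67 -0.06  4.16]
clip [[ 105.5 -148.9   22. ]
 [  84.1 -149.    22. ]] ptr [[  97.4 -197.5   35. ]
 [  40.7 -197.6   35. ]]
```

View pics/w8.png

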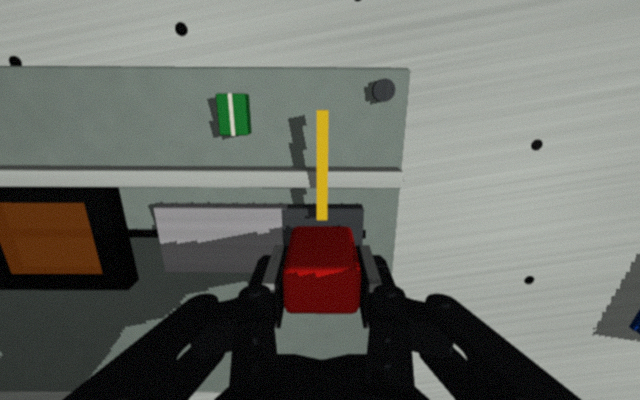

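```bash
python3 - <<'E'
from h import *
z=47.5
print(manip.move_straight(W(20.2,-176,z),feed=.05,max_force=10),tcpF(),fF())
print(manip.move_straight(W(20.2,-110,z),feed=.04,max_force=10),tcpF(),fF())
print(manip.move_straight(W(20.2,-66,z),feed=.03,max_force=10),tcpF(),fF(),manip.get_t())
shot("wrist","pics/w9.png")
E
```

```text
False [  20.33 -175.18   47.54] [-0.78  2.34  3.77]
False [  20.61 -109.87   47.57] [ 3.67 -1.84 -1.3 ]
False [ 20.79 -65.98  47.57] [ 5.74 -1.81 -2.69] 16.5917
```

View pics/w9.png

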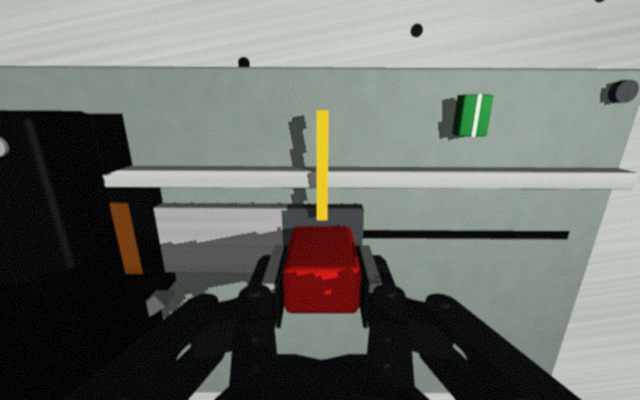

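```bash
python3 - <<'E'
from h import *
y=-66
while y<-12:
    y+=2
    s=manip.move_straight(W(21.3,y,47.5),feed=.012,max_force=8)
    manip.wait(.05); f=np.mean([fF() for _ in range(3)],0); print(y,s,tcpF(),f.round(2))
    if f[1]<-9.5 or s: break
manip.wait(.2); print(fF(),tcpF(),manip.get_t())
E
```

```text
-64 True [ 20.84 -64.12  47.53] [-1.59  2.49  4.32]
[-4.84  1.89  4.95] [ 20.86 -64.39  47.55] 17.1417
```

```bash
python3 - <<'E'
from h import *
y=-64
while y<-12:
    y+=2
    s=manip.move_straight(W(20.9+(y+64)*.0045,y,47.5),feed=.012,max_force=10)
    manip.wait(.05); f=np.mean([fF() for _ in range(3)],0); print(y,s,tcpF(),f.round(2))
    if f[1]<-9.5 or s: break
manip.wait(.2); print(fF(),tcpF(),manip.get_t())
E
```

```text
-62 False [ 20.86 -62.15  47.54] [-1.48 -3.46  3.91]
-60 False [ 20.88 -59.89  47.54] [-2.59 -2.45  5.69]
-58 False [ 20.88 -57.86  47.54] [-1.47 -0.84  4.03]
-56 False [ 20.89 -55.88  47.53] [-1.31 -1.54  5.26]
-54 False [ 20.89 -53.87  47.52] [-2.16 -2.33  4.83]
-52 False [ 20.9  -51.88  47.53] [-2.95 -1.58  5.19]
-50 False [ 20.89 -49.85  47.51] [-1.8  -2.35  4.35]
-48 False [ 20.91 -47.84  47.51] [-1.08 -1.2   4.16]
-46 False [ 20.93 -45.86  47.52] [-2.09 -0.41  4.58]
-44 False [ 20.96 -43.88  47.53] [-3.02 -1.07  4.44]
-42 False [ 20.98 -41.88  47.54] [-1.94 -2.09  5.32]
-40 False [ 20.96 -39.87  47.52] [-1.83 -3.13  5.  ]
-38 False [ 20.97 -37.88  47.52] [-1.78 -1.06  5.04]
-36 False [ 20.97 -35.87  47.52] [-2.75 -2.7   5.25]
-34 False [ 20.99 -33.87  47.53] [-2.58 -1.99  5.46]
-32 False [ 21.01 -31.86  47.53] [-1.92 -2.04  5.85]
-30 False [ 21.01 -29.84  47.53] [-2.59 -1.75  5.67]
-28 False [ 21.   -28.41  47.51] [-2.69 -4.58  5.24]
-26 False [ 21.03 -26.99  47.54] [-2.28 -6.68  5.71]
-24 False [ 21.06 -25.45  47.55] [-3.85 -9.15  6.08]
-22 False [ 21.03 -23.9   47.55] [ -4.23 -11.68   6.27]
[ -2.97 -12.24   6.23] [ 21.02 -23.94  47.54] 25.1333
```

```bash
python3 - <<'E'
from h import *
manip.move_straight(W(20.95,-45,47.5),feed=.03); print(tcpF(),fF())
manip.move_straight(W(20.47,-149.4,47.5),feed=.05); manip.wait(.4); print(tcpF(),fF(),manip.get_t())
t=(manip.get_eef_pos(),manip.get_tool_rot()); f=manip.grab_frame("wrist"); c=cam(f,t)
cv2.imwrite("pics/w10.png",f["pixels"]); cv2.imwrite("pics/w10c.png",cv2.resize(f["pixels"][80:240,240:400],None,fx=3.5,fy=3.5,interpolation=cv2.INTER_CUBIC))
E
```

```text
[ 20.96 -45.11  47.53] [-1.62  0.22  4.57]
[  20.45 -149.74   47.52] [-2.25 -0.82  6.06] 28.6917
```

View pics/w10.png

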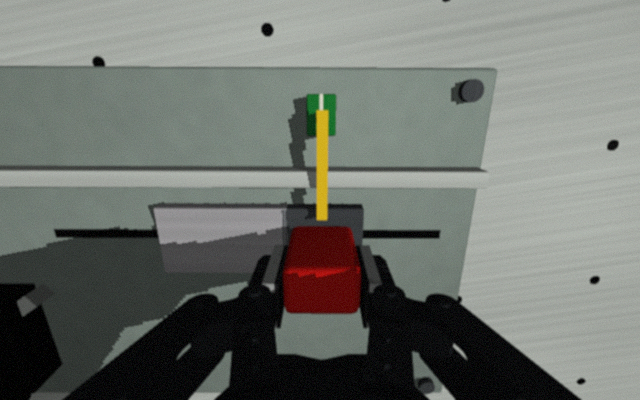

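View pics/w10c.png

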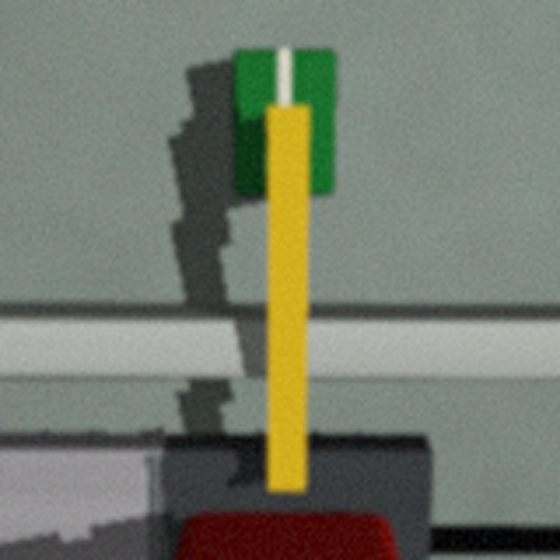

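```bash
python3 - <<'E'
from h import *
manip.grip(.08); manip.wait(.2)
manip.move_straight(W(20.45,-149.5,140),feed=.12); manip.wait(.3)
t=(manip.get_eef_pos(),manip.get_tool_rot()); f=manip.grab_frame("wrist"); c=cam(f,t)
cv2.imwrite("pics/w11.png",f["pixels"]); g=manip.grab_frame("scene")["pixels"]
cv2.imwrite("pics/w11c.png",cv2.resize(f["pixels"][40:250,200:430],None,fx=2.8,fy=2.8,interpolation=cv2.INTER_CUBIC)); cv2.imwrite("pics/s11.png",g)
print(manip.get_t(),fF(),tcpF())
E
```

```text
30.775 [-0.3   0.36 -0.48] [  20.33 -149.48  139.7 ]
```

View pics/w11c.png

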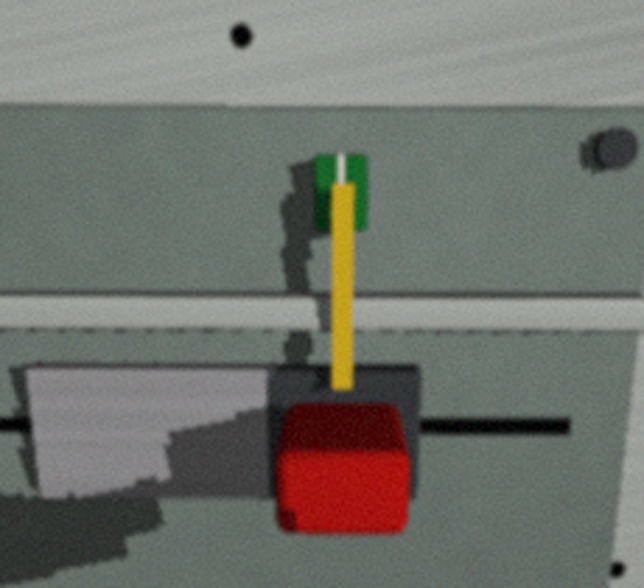

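View pics/s11.png

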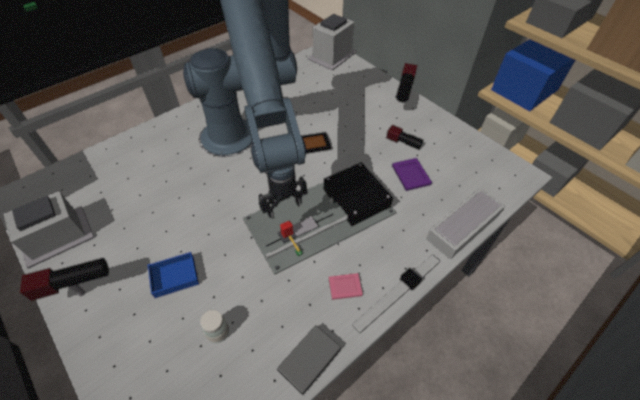

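```bash
python3 -c "
from plant import manip
manip.close_job()"
```

```text
the job is handed in; nothing more can be done
```

I carried out the whole task and handed it in at about 31 s of the 70 s allowed. `close_job` gives no verdict, so what follows rests on my own checks.

- **Squaring the plate:** I pushed it flat against the fence with two fingertips. The wrist camera then put its far edge at fixture x = 54.3 mm, against the fence at 55 mm. Its edges ran parallel to the fence within about 0.01 rad.
- **Pressing on the stop:** I gripped the red fin and pushed the plate under the hood. The stop began to give with the grip at about y = -29 mm. I went on to y = -24 mm, where the wrist read about 12 N along the track. Less about 2 N of slider resistance, that is roughly 10 N on the plate, held for at least 0.2 s and well under the 22 N limit.
- **Drawing back:** I brought the slider to y = -149.7 mm, let go and lifted clear. After release, the camera showed the yellow pointer within about 1 mm of the white line.
- **Surroundings:** the last scene picture showed the lab camera, jar and tray where they began. The wrist force was about zero.

**What did not go cleanly:** one slow push step stopped early on a false trigger, because my estimate of the track direction was slightly off and added sideways force. I corrected the line and carried on.

**What I could not check:** once drawn back, the plate is hidden in the hood, so its final position (about 116 to 121 mm along the track) is inferred from the slider's travel.

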